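# Lay the basket-drive spindle on its V-cradle and chock it

### The arm

A 6-joint arm with a two-finger parallel gripper is mounted at the origin on the work surface. World frame = base frame: x ahead of the robot, y to its left, z up, the work surface at z = 0. Lengths are in m, angles in rad, forces in N, time in s.
With the tool pointing down it reaches from about 0.275 to 0.75 m from the base axis. Payload 10.2 kg.
Tool frame: the origin (TCP) lies between the finger pads; the fingertips stand 22 mm ahead of it and the grasp point (between the pads) lies 3 mm ahead of it (tcp_to_tips is the distance from the TCP to the fingertips, in m); z points along the fingers, y is the line along which they close (so a half turn about z gives the same grasp; the last joint's range is limited). The gripper opens to 88 mm and grips with 3 to 60 N. Pads are 18 mm wide; open, the fingers measure 123 mm over their backs; the gripper's body (75 mm by 187 mm) begins 45 mm behind the grasp point.
Start: joints at [-1.528, 0.313, 1.498, -0, 1.331, -0.223], TCP at [0.138, -0.507, 0.261] pointing down, gripper open.
Joint ranges: [-2.94, 2.94], [-0.97, 2.17], [0.19, 2.56], [-1.23, 4.37], [0.02, 3.11], [-2.88, 2.88]. Speed limits (rad/s): [2.39, 2.39, 3.01, 3.14, 3.14, 3.14].

### API

Orientations are given as a unit quaternion [w, x, y, z].
In Python, from bench import read_state, grab_frame, camera_info, hand_in, tcp_to_tips gives the robot as it stands.
- The arm moves only by the tool carry_out, never from a script. Its argument "steps" is a list of rows, each an object of numbers: "hand": the closure, from 0 (fully open) to 1 (shut); "tx", "ty", "tz": the shift along the tool's x, y, z in units of 30 mm (1.0 is 30 mm); "spin": the turn about the tool's z in rad. In form: [{"hand": .., "tx": .., "ty": .., "tz": .., "spin": ..}, ...]. A call has 1 to 20 rows; each row shifts and turns the commanded pose from where the row before left it, along the tool's axes as they then stand; what a row does not reach is not made up. A row lasts 1/10 s, in which the tool goes at most 50 mm and 8.59 degrees, less where a joint would pass 70% of its speed; a pose out of reach is approached as far as the arm can. A call is refused whole if a number of a shift passes 1 or a number of a turn 0.15, either way. A call with a gripper value outside its range is refused whole. The fingers move at their own pace and stop on an object; "grip_force" is the grip in N (left out, the last holds). Time passes only in rows, so rows that do not move let the fingers close. It gives the time, the measured TCP pose, the force, the opening and the grip force at its end, in the units of the state.
- read_state(): the state, without advancing time (a new reading comes with each control period).
- grab_frame(name): name is "side" or "top"; returns (picture, depth): 384x512x3 uint8, blue, green, red; 384x512 float32, m along the optical axis (not along the pixel's ray), 0 where there is no reading.
- camera_info(name): a dict with "intrinsics" (3x3 intrinsics, pixels), "view" (4x4, takes a point from world to camera coordinates). Camera axes: x right, y up, looking along -z (the intrinsics and any distortion apply to the point x, -y, -z); pixel columns grow to the right and rows downward; lengths in m; the calibration is good to about 2 mm. A picture is of the moment at which its call begins. camera_info takes no time and is no camera call.
- hand_in(): hands the job in; it is judged then, once.
The state is a dict: "time": time; "qpos": joint angles; "qvel": joint speeds; "joint_efforts": joint torques, N m; "tool_pos": TCP position; "tool_rot": TCP orientation; "wrist_force": force on the tool from outside, world axes, zero at the start; "wrist_torque": the same for the moment, N m; "gripper_width": opening from 0.0 (shut) to 1.0 (fully open); "grip_force": force on a finger pad.
Only numpy, scipy, OpenCV 4.12 (cv2) and the standard library are available. Lean on these libraries where they do the work, as an engineer would, in place of code of your own. Each camera call takes 0.05 s, during which the arm holds its last target. There are 200 camera calls.

### The job

Take the steel drive spindle with the two black end bands out of the grey parts tray and lay it centred in the two V-blocks of the blue cradle. Then stand the black saddle chock with the orange grip astride the spindle, between the V-blocks with its feet on the blue deck, so that the spindle cannot roll out. Lower both parts into place rather than dropping them, and leave them released and at rest.

Things in the scene. Friction and masses are not known exactly. Their poses are not given: they have to be found in the camera images.
- spindle_center (a point): Centre of the drive spindle: bright steel round bar, 24 mm diameter, 180 mm long (plus a 12 mm long, 12 mm diameter stub at its +x end), a 25 mm black band at each end; 0.35 kg. x runs along the bar; roll about x is arbitrary. It lies in one of the tray's three places, axis 40 mm above the work surface, clear under and beside its middle. Either end may point either way in the cradle.
- tray: Grey parts tray, 200 (x) by 250 (y) mm, fixed, on the robot's left; origin: centre of its underside. Floor 8 mm up. Three bars lie along its x at y = -85, 0, 85 mm in low V-notches at x = -60 and 60 mm (14 mm long, reaching 21 mm to each side of the bar, no higher than its axis). The other two bars are bystanders without bands: a brass tube and a pale aluminium rod.
- cradle: Blue cradle stand, fixed. Origin: centre of its underside, on the work surface; z up, x along the bar to be laid. Deck 190 (x) by 130 (y) by 10 mm thick. White-flanked 90-degree V-blocks at x = -62 and 62 mm, each 16 mm long, mouth 48 mm wide, tops 51 mm above the work surface; deck between is clear. A 24 mm bar seated in both has its axis over y = 0, 44 mm above the work surface.
- chock_grip (a point): Centre of the chock's orange grip: 30 (x) by 16 (y) by 32 mm high, on a black arch open along x. z up; 78 mm above the feet, 16 mm above the arch's top. Chock 94 mm high, 32 (x) by 86 (y) mm, 0.2 kg, same either way round; stands at the robot's right. Slot 51 mm wide at the feet, 29 mm at 34 mm up, roof 50 mm up: 2 mm play round the seated bar. On the deck its grip is 88 mm above the work surface.

How it is judged:
On the way, in this order (a step that is already met when the one before it is completed fails the run):
1. the spindle lies in both V-blocks, let go (x of spindle_center in the frame of cradle between -0.02 and 0.02 m and y of spindle_center in the frame of cradle between -0.01 and 0.01 m and z of spindle_center in the frame of cradle between 0.038 and 0.052 m and angle between the x axis of spindle_center and the x axis of cradle, either way round below 0.17 rad and contact force between spindle and the fingers below 0.1 N), for 0.2 s.
2. the chock stands astride the spindle on the deck (x of spindle_center in the frame of cradle between -0.02 and 0.02 m and y of spindle_center in the frame of cradle between -0.01 and 0.01 m and z of spindle_center in the frame of cradle between 0.038 and 0.052 m and angle between the x axis of each of spindle_center, chock_grip and the x axis of cradle, either way round below 0.17 rad and x of chock_grip in the frame of cradle between -0.035 and 0.035 m and y of chock_grip in the frame of cradle between -0.015 and 0.015 m and z of chock_grip in the frame of cradle between 0.08 and 0.096 m and angle between chock_grip's own z axis and vertical below 0.15 rad), for 0.2 s.
At the end, for the whole second after the job is handed in: Spindle in both V-blocks: middle within 20 mm of the cradle's along the bar and 10 mm across, axis 38-52 mm up, within 10 degrees. Chock astride it, upright, within 35 mm along and 15 mm across, 10 degrees, feet on the deck (grip centre 80-96 mm up). Both released and at rest (all of step 2 and linear speed of each of spindle, chock below 0.02 m/s); the robot touches nothing.
It fails at once if the spindle is dropped over the cradle: falling free with its axis more than 30 mm above its seat (horizontal distance between spindle_center and cradle below 0.06 m and z of spindle_center in the frame of cradle above 0.074 m and contact force between spindle and the fingers below 0.05 N and contact force between spindle and anything else below 0.05 N).
It fails at once if the chock is dropped over the cradle: falling free more than 30 mm above the deck (horizontal distance between chock_grip and cradle below 0.06 m and z of chock_grip in the frame of cradle above 0.118 m and contact force between chock and the fingers below 0.05 N and contact force between chock and anything else below 0.05 N).
It also fails if it takes over 56 s, if anything falls off the work surface, if the arm or the gripper's body presses on something with over 40 N, if the wrist force passes 120 N, or if a joint passes its speed limit or range.

## Working session

There is one attempt and no reset: what is moved stays moved. The work goes in short steps, Python scripts to look and compute and a tool call to move; the robot and the scene stay as the last step left them, time stands still between calls to the robot, and variables do not carry over. Pictures are saved under pics/ and viewed, at most 10 in all, crops included, and the job is handed in when it is done.

Besides the shell and the picture viewer there is one more tool, called after "Call:" as name([rows], argument=value, ...), one row to a line, values as JSON. carry_out: Moves the arm, as the interface text tells. Its arguments: {"type":"object","properties":{"steps":{"type":"array"},"grip_force":{"type":"number"}},"required":["steps"]}

```bash
mkdir -p pics && cat > h.py <<'E'
import numpy as np, cv2
from bench import *
def shot(n,save=None):
    im,d=grab_frame(n); ci=camera_info(n)
    if save: cv2.imwrite('pics/'+save,im)
    return im,d,np.array(ci['intrinsics']),np.array(ci['view'])
def pts(d,K,V):
    v,u=np.mgrid[:d.shape[0],:d.shape[1]]
    x=(u-K[0,2])/K[0,0]*d; y=(v-K[1,2])/K[1,1]*d
    P=np.stack([x,-y,-d,np.ones_like(d)],-1)
    return (P@np.linalg.inv(V).T)[...,:3]
E
python3 - <<'E'
from h import *
for n in('top','side'):
    im,d,K,V=shot(n,n+'0.png'); np.savez(n+'0.npz',im=im,d=d,K=K,V=V)
    print(n,K.tolist(),np.linalg.inv(V).round(3).tolist(),{k:v for k,v in camera_info(n).items() if k not in('intrinsics','view')},(d>0).mean())
s=read_state();print(s,tcp_to_tips)
E
```

```text
top [[427.3842319873332, 0.0, 250.41035157954332], [0.0, 427.3842319873332, 193.61423100247143], [0.0, 0.0, 1.0]] [[0.002, 0.997, -0.082, 0.436], [-1.0, 0.002, -0.001, 0.016], [-0.001, 0.082, 0.997, 1.11], [0.0, 0.0, 0.0, 1.0]] {} 0.9959513346354166
side [[448.46449106987956, 0.0, 248.92851871074126], [0.0, 448.46449106987956, 184.86786628793402], [0.0, 0.0, 1.0]] [[-0.674, 0.459, -0.579, -0.096], [-0.738, -0.409, 0.536, 0.602], [0.009, 0.789, 0.614, 0.768], [0.0, 0.0, 0.0, 1.0]] {} 0.996246337890625
{'time': 0.1, 'qpos': array([-1.52838968e+00,  3.13360980e-01,  1.49829325e+00,  1.04720714e-05,
        1.33101066e+00, -2.23418868e-01]), 'qvel': array([-0.00057265,  0.00086478, -0.00166357,  0.00025481,  0.00148392,
       -0.00062303]), 'joint_efforts': array([ 2.98066021e-03, -4.02809036e+01, -2.52643615e+01,  6.95392373e-02,
        3.42610851e-02, -5.24175016e-05]), 'tool_pos': array([ 0.13789389, -0.50638424,  0.26026076]), 'tool_rot': array([-5.33462479e-04,  9.91180118e-01,  1.32520513e-01,  5.35203384e-05]), 'wrist_force': array([ 0.77421238, -0.16481268,  0.37733869]), 'wrist_torque': array([-0.00332354,  0.0567255 ,  0.03761898]), 'grip_force': 0.0, 'gripper_width': 1.001182564809154} 0.022
```

View pics/top0.png

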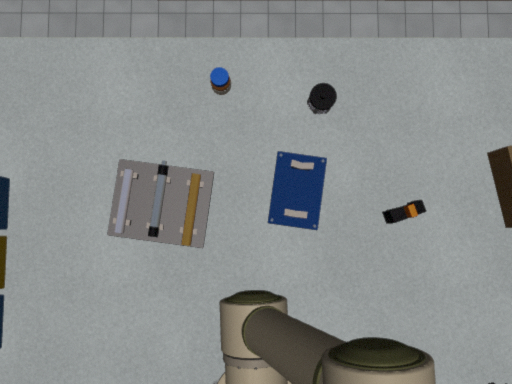

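View pics/side0.png

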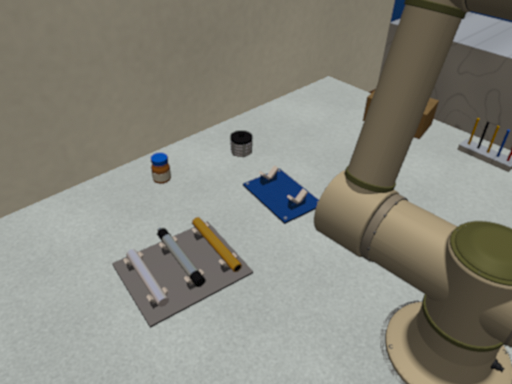

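The top view shows the banded spindle in the tray's middle place (bands near (162,170) and (154,231), stub at the top). The cradle is near (298,190), and the chock near (405,211) with its orange grip at (412,210). The side view agrees, but the arm hides the chock there.

```bash
cat >> h.py <<'E'
def ray(uv,z,K,V):
    uv=np.atleast_2d(uv).astype(float); C=np.linalg.inv(V)
    r=np.stack([(uv[:,0]-K[0,2])/K[0,0],-(uv[:,1]-K[1,2])/K[1,1],-np.ones(len(uv))],-1)@C[:3,:3].T
    return (C[:3,3]+r*((z-C[2,3])/r[:,2])[:,None])[:,:2]
def rect(P):  # centre, long side, short side, angle of the long side mod pi
    (c,(w,h),_)=r=cv2.minAreaRect((P*1000).astype(np.float32)); b=cv2.boxPoints(r)
    e=b[1]-b[0]; f=b[2]-b[1]; e=e if np.hypot(*e)>np.hypot(*f) else f
    return np.round(c,1),round(max(w,h),1),round(min(w,h),1),round(float(np.arctan2(e[1],e[0])%np.pi),3)
def blob(m,roi):
    k=np.zeros(m.shape,np.uint8); x0,y0,x1,y1=roi; k[y0:y1,x0:x1]=m[y0:y1,x0:x1]
    n,l,s,c=cv2.connectedComponentsWithStats(k); i=1+np.argmax(s[1:,4])
    v,u=np.nonzero(l==i); return np.stack([u,v],-1)
E
python3 - <<'E'
from h import *
for n,rb,rc in(('top',(255,140,345,245),(370,190,440,235)),('side',(235,160,325,230),None)):
    z=np.load(n+'0.npz');im,d,K,V=(z[k] for k in('im','d','K','V'))
    h=cv2.cvtColor(im,cv2.COLOR_BGR2HSV); v=h[...,2]
    blue=(h[...,0]>100)&(h[...,0]<130)&(h[...,1]>120)
    print(n,'cradle',rect(ray(blob(blue,rb),.010,K,V)))
    if rc:
        orange=(h[...,0]<25)&(h[...,1]>150)&(v>120)
        print('grip',rect(ray(blob(orange,rc),.094,K,V)))
        print('arch',rect(ray(blob((v<70)|orange,rc),.062,K,V)))
        print('chock depth',np.percentile(pts(d,K,V)[blob(orange,rc)[:,1],blob(orange,rc)[:,0]],[5,50,95],axis=0).round(3).tolist())
    dk=v<50
    for r in(((150,155,175,182),(145,220,165,242)) if n=='top' else ((150,222,178,245),(185,260,210,290))):
        b=blob(dk,r); p=pts(d,K,V)[b[:,1],b[:,0]]
        print('band',len(b),b.mean(0).round(1),ray(b,.044,K,V).mean(0).round(4),np.median(p,0).round(4),rect(ray(b,.044,K,V)))
    wh=(h[...,1]<90)&(v>120)
    for r in(((285,155,318,172),(280,205,313,222)) if n=='top' else ((258,166,280,184),(286,186,312,208))):
        b=blob(wh,r);print('V',ray(b,.04,K,V).mean(0).round(4))
E
```

```text
top cradle (array([ 536.3, -102.3]), 186.2, 126.7, 3.001)
grip (array([ 481., -367.]), 28.3, 14.3, 0.334)
arch (array([ 478.6, -358.2]), 101.5, 35.3, 1.892)
chock depth [[0.47, -0.375, 0.09], [0.481, -0.367, 0.094], [0.493, -0.359, 0.096]]
band 82 [162.5 169.5] [0.584  0.2391] [0.5836 0.2373 0.0498] (array([584. , 239.3]), 23.2, 21.6, 1.407)
band 84 [152.9 231.6] [0.4287 0.2598] [0.4277 0.2575 0.0499] (array([429.6, 259.7]), 23.4, 22.9, 2.995)
V [ 0.5979 -0.1119]
V [ 0.4753 -0.0948]
side cradle (array([530.9, -98.4]), 187.3, 127.5, 2.999)
band 57 [161.8 232.6] [0.5875 0.2413] [0.5805 0.2452 0.0511] (array([586.4, 241.5]), 25.6, 21.1, 3.104)
band 169 [196.6 279.3] [0.4237 0.2651] [0.4216 0.2652 0.0465] (array([423.8, 264.6]), 43.4, 31.2, 2.312)
V [ 0.605  -0.1147]
V [ 0.4731 -0.1165]
```

Call:
carry_out([
  {"hand":0,"spin":0.1,"tx":0.3},
  {"hand":0,"spin":0.1,"tx":0.3},
  {"hand":0,"spin":0.1,"tx":0.3},
  {"hand":0,"spin":0.1,"tx":0.3},
  {"hand":0,"tx":0.5,"ty":-0.6},
  {"hand":0,"tx":0.5,"ty":-0.6},
  {"hand":0,"tx":0.5,"ty":-0.6},
  {"hand":0,"tx":0.5,"ty":-0.6},
  {"hand":0,"tx":0.5,"ty":-0.6},
  {"hand":0,"tx":0.5,"ty":-0.6},
  {"hand":0,"tx":0.5,"ty":-0.6},
  {"hand":0,"tx":0.5,"ty":-0.6},
  {"hand":0,"tx":0.5,"ty":-0.6},
  {"hand":0,"tx":0.5,"ty":-0.6},
  {"hand":0,"tx":0.5,"ty":-0.6},
  {"hand":0,"tx":0.5,"ty":-0.6},
  {"hand":0,"tx":0.5,"ty":-0.6},
  {"hand":0,"tx":0.5,"ty":-0.6},
  {"hand":0,"tx":0.3,"ty":-0.6},
  {"hand":0,"ty":-0.6},
], grip_force=30)

```text
schema error: expected keys hand, tx, ty, tz, spin
```

```bash
cat >> h.py <<'E'
from scipy.spatial.transform import Rotation as R
def go(x,y,z,a):
    s=read_state(); q=s['tool_rot']; M=R.from_quat(np.roll(q,-1)).as_matrix(); p=np.array(s['tool_pos'])
    ang=np.arctan2(M[1,0],M[0,0])
    print('t',round(s['time'],2),'p',p.round(4),'ang',ang.round(3),'tz',M[:,2].round(3),'w',round(s['gripper_width'],3),'F',s['wrist_force'].round(1),s['grip_force'])
    print(' units',(M.T@(np.array([x,y,z])-p)/.03).round(2),'spin',round(ang-a,3))
E
python3 - <<'E'
from h import *
go(.506,.2505,.15,-.1325)
E
```

```text
t 0.1 p [ 0.1379 -0.5064  0.2603] ang 0.266 tz [-0.     0.001 -1.   ] w 1.001 F [ 0.8 -0.2  0.4] 0.0
 units [ 18.47 -21.12   3.7 ] spin 0.398
```

All keys are needed in each row.

Call:
carry_out([
  {"hand":0,"tx":0.3,"ty":0,"tz":0,"spin":0.1},
  {"hand":0,"tx":0.3,"ty":0,"tz":0,"spin":0.1},
  {"hand":0,"tx":0.3,"ty":0,"tz":0,"spin":0.1},
  {"hand":0,"tx":0.3,"ty":0,"tz":0,"spin":0.1},
  {"hand":0,"tx":0.5,"ty":-0.6,"tz":0,"spin":0},
  {"hand":0,"tx":0.5,"ty":-0.6,"tz":0,"spin":0},
  {"hand":0,"tx":0.5,"ty":-0.6,"tz":0,"spin":0},
  {"hand":0,"tx":0.5,"ty":-0.6,"tz":0,"spin":0},
  {"hand":0,"tx":0.5,"ty":-0.6,"tz":0,"spin":0},
  {"hand":0,"tx":0.5,"ty":-0.6,"tz":0,"spin":0},
  {"hand":0,"tx":0.5,"ty":-0.6,"tz":0,"spin":0},
  {"hand":0,"tx":0.5,"ty":-0.6,"tz":0,"spin":0},
  {"hand":0,"tx":0.5,"ty":-0.6,"tz":0,"spin":0},
  {"hand":0,"tx":0.5,"ty":-0.6,"tz":0,"spin":0},
  {"hand":0,"tx":0.5,"ty":-0.6,"tz":0,"spin":0},
  {"hand":0,"tx":0.5,"ty":-0.6,"tz":0,"spin":0},
  {"hand":0,"tx":0.5,"ty":-0.6,"tz":0,"spin":0},
  {"hand":0,"tx":0.5,"ty":-0.6,"tz":0,"spin":0},
  {"hand":0,"tx":0,"ty":-0.6,"tz":0,"spin":0},
  {"hand":0,"tx":0,"ty":-0.6,"tz":0,"spin":0},
], grip_force=30)

```text
time: 2.1
tool_pos: [0.4198, -0.244, 0.2603]
tool_rot: [-0.0, 0.998, -0.067, -0.0]
wrist_force: [0.2, 0.1, 0.3]
gripper_width: 0.998
grip_force: 0.0
```

```bash
python3 - <<'E'
from h import *
go(.506,.2505,.15,-.1325)
E
```

```text
t 2.1 p [ 0.4198 -0.244   0.2603] ang -0.134 tz [-0.001  0.001 -1.   ] w 0.998 F [0.2 0.1 0.3] 0.0
 units [  0.65 -16.72   3.69] spin -0.001
```

Call:
carry_out([
  {"hand":0,"tx":0,"ty":-0.9,"tz":0,"spin":0},
  {"hand":0,"tx":0,"ty":-0.9,"tz":0,"spin":0},
  {"hand":0,"tx":0,"ty":-0.9,"tz":0,"spin":0},
  {"hand":0,"tx":0,"ty":-0.9,"tz":0,"spin":0},
  {"hand":0,"tx":0,"ty":-0.9,"tz":0,"spin":0},
  {"hand":0,"tx":0,"ty":-0.9,"tz":0,"spin":0},
  {"hand":0,"tx":0,"ty":-0.9,"tz":0,"spin":0},
  {"hand":0,"tx":0,"ty":-0.9,"tz":0,"spin":0},
  {"hand":0,"tx":0,"ty":-0.9,"tz":0,"spin":0},
  {"hand":0,"tx":0,"ty":-0.9,"tz":0,"spin":0},
  {"hand":0,"tx":0,"ty":-0.9,"tz":0,"spin":0},
  {"hand":0,"tx":0,"ty":-0.9,"tz":0,"spin":0},
  {"hand":0,"tx":0,"ty":-0.9,"tz":0.3,"spin":0},
  {"hand":0,"tx":0,"ty":-0.9,"tz":0.5,"spin":0},
  {"hand":0,"tx":0,"ty":-0.9,"tz":0.5,"spin":0},
  {"hand":0,"tx":0.2,"ty":-0.9,"tz":0.5,"spin":0},
  {"hand":0,"tx":0.2,"ty":-0.9,"tz":0.5,"spin":0},
  {"hand":0,"tx":0.2,"ty":-0.9,"tz":0.7,"spin":0},
  {"hand":0,"tx":0,"ty":-0.5,"tz":0.7,"spin":0},
  {"hand":0,"tx":0,"ty":0,"tz":0,"spin":0},
])

```text
time: 4.1
tool_pos: [0.5031, 0.2496, 0.1471]
tool_rot: [0.001, 0.998, -0.066, -0.003]
wrist_force: [-0.3, -0.1, 0.7]
gripper_width: 1.004
grip_force: 0.0
```

```bash
python3 - <<'E'
from h import *
go(.506,.2505,.043,-.1325)
for n in('top','side'):
    im,d,K,V=shot(n,n+'1.png'); np.savez(n+'1.npz',im=im,d=d,K=K,V=V)
a=cv2.imread('pics/top1.png')[100:300,80:460];b=cv2.imread('pics/side1.png')[130:330,80:460]
cv2.imwrite('pics/c1.png',cv2.resize(np.vstack([a,b]),None,fx=1.5,fy=1.5))
E
```

```text
t 4.1 p [0.5031 0.2496 0.1471] ang -0.132 tz [-0.005 -0.001 -1.   ] w 1.004 F [-0.3 -0.1  0.7] 0.0
 units [ 0.11 -0.05  3.47] spin 0.0
```

View pics/c1.png

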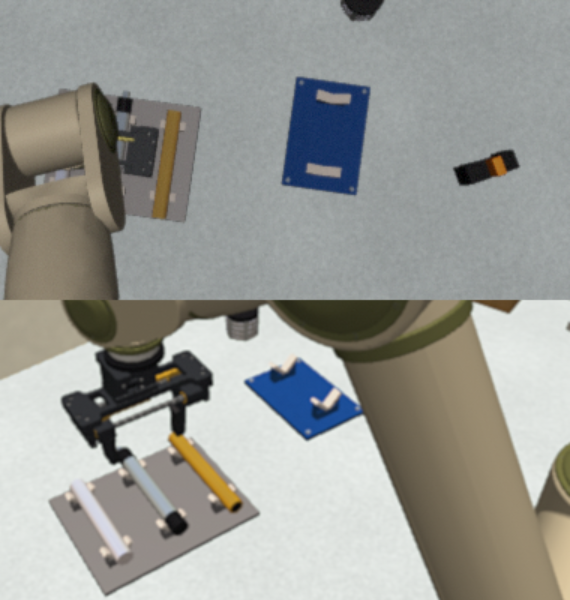

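The gripper stands over the spindle with the fingers on either side, and the neighbouring bars are clear. I'll narrow the fingers a little, descend and grip.

Call:
carry_out([
  {"hand":0.3,"tx":0.1,"ty":0,"tz":0.4,"spin":0},
  {"hand":0.3,"tx":0,"ty":-0.05,"tz":0.4,"spin":0},
  {"hand":0.3,"tx":0,"ty":0,"tz":0.4,"spin":0},
  {"hand":0.3,"tx":0,"ty":0,"tz":0.4,"spin":0},
  {"hand":0.3,"tx":0,"ty":0,"tz":0.4,"spin":0},
  {"hand":0.3,"tx":0,"ty":0,"tz":0.4,"spin":0},
  {"hand":0.3,"tx":0,"ty":0,"tz":0.4,"spin":0},
  {"hand":0.3,"tx":0,"ty":0,"tz":0.3,"spin":0},
  {"hand":0.3,"tx":0,"ty":0,"tz":0.2,"spin":0},
  {"hand":0.3,"tx":0,"ty":0,"tz":0.15,"spin":0},
  {"hand":0.3,"tx":0,"ty":0,"tz":0,"spin":0},
  {"hand":0.3,"tx":0,"ty":0,"tz":0,"spin":0},
])

```text
time: 5.4
tool_pos: [0.5083, 0.2501, 0.0465]
tool_rot: [-0.0, 0.998, -0.067, 0.0]
wrist_force: [-0.4, 0.2, 0.8]
gripper_width: 0.702
grip_force: 0.0
```

```bash
python3 - <<'E'
from h import *
go(.506,.2505,.043,-.1325)
E
```

```text
t 5.4 p [0.5083 0.2501 0.0465] ang -0.134 tz [ 0.001  0.    -1.   ] w 0.702 F [-0.4  0.2  0.8] 0.0
 units [-0.08 -0.    0.12] spin -0.002
```

Call:
carry_out([
  {"hand":0.5,"tx":-0.05,"ty":0,"tz":0.1,"spin":0},
  {"hand":0.6,"tx":0,"ty":0,"tz":0,"spin":0},
  {"hand":0.7,"tx":0,"ty":0,"tz":0,"spin":0},
  {"hand":0.8,"tx":0,"ty":0,"tz":0,"spin":0},
  {"hand":1,"tx":0,"ty":0,"tz":0,"spin":0},
  {"hand":1,"tx":0,"ty":0,"tz":0,"spin":0},
  {"hand":1,"tx":0,"ty":0,"tz":0,"spin":0},
  {"hand":1,"tx":0,"ty":0,"tz":0,"spin":0},
  {"hand":1,"tx":0,"ty":0,"tz":0,"spin":0},
], grip_force=30)

```text
time: 6.3
tool_pos: [0.5067, 0.25, 0.0433]
tool_rot: [0.0, 0.998, -0.067, -0.0]
wrist_force: [-1.4, -4.4, 3.4]
gripper_width: 0.258
grip_force: 29.7
```

```bash
python3 - <<'E'
from h import *
go(.535,-.102,.15,-.14)
E
```

```text
t 6.3 p [0.5067 0.25   0.0433] ang -0.134 tz [-0. -0. -1.] w 0.258 F [-1.4 -4.4  3.4] 29.69065636396408
 units [ 2.51 11.5  -3.55] spin 0.006
```

Call:
carry_out([
  {"hand":1,"tx":0,"ty":0,"tz":-0.2,"spin":0},
  {"hand":1,"tx":0,"ty":0,"tz":-0.4,"spin":0},
  {"hand":1,"tx":0,"ty":0,"tz":-0.6,"spin":0},
  {"hand":1,"tx":0,"ty":0,"tz":-0.6,"spin":0},
  {"hand":1,"tx":0,"ty":0,"tz":-0.6,"spin":0},
  {"hand":1,"tx":0,"ty":0,"tz":-0.6,"spin":0},
  {"hand":1,"tx":0.2,"ty":0.3,"tz":-0.5,"spin":0},
  {"hand":1,"tx":0.2,"ty":0.6,"tz":0,"spin":0},
  {"hand":1,"tx":0.2,"ty":0.8,"tz":0,"spin":0},
  {"hand":1,"tx":0.2,"ty":0.8,"tz":0,"spin":0},
  {"hand":1,"tx":0.2,"ty":0.8,"tz":0,"spin":0},
  {"hand":1,"tx":0.2,"ty":0.8,"tz":0,"spin":0},
  {"hand":1,"tx":0.2,"ty":0.8,"tz":0,"spin":0},
  {"hand":1,"tx":0.2,"ty":0.8,"tz":0,"spin":0},
  {"hand":1,"tx":0.2,"ty":0.8,"tz":0,"spin":0},
  {"hand":1,"tx":0.2,"ty":0.8,"tz":0,"spin":0},
  {"hand":1,"tx":0.2,"ty":0.8,"tz":0,"spin":0},
  {"hand":1,"tx":0.2,"ty":0.8,"tz":0,"spin":0},
  {"hand":1,"tx":0.1,"ty":0.8,"tz":0,"spin":0},
  {"hand":1,"tx":0,"ty":0.6,"tz":0,"spin":0},
])

```text
time: 8.3
tool_pos: [0.5398, -0.0671, 0.1489]
tool_rot: [-0.0, 0.998, -0.067, 0.0]
wrist_force: [-0.2, 0.2, -3.9]
gripper_width: 0.251
grip_force: 30.1
```

Call:
carry_out([
  {"hand":1,"tx":0,"ty":0.3,"tz":0.3,"spin":0},
  {"hand":1,"tx":0,"ty":0.2,"tz":0.3,"spin":0},
  {"hand":1,"tx":0,"ty":0,"tz":0.3,"spin":0},
  {"hand":1,"tx":0,"ty":0,"tz":0,"spin":0},
  {"hand":1,"tx":0,"ty":0,"tz":0,"spin":0},
])

```text
time: 8.8
tool_pos: [0.5376, -0.0802, 0.121]
tool_rot: [-0.0, 0.998, -0.067, -0.0]
wrist_force: [1.5, 0.5, -3.6]
gripper_width: 0.256
grip_force: 30.1
```

```bash
python3 - <<'E'
from h import *
go(.535,-.102,.047,-.14)
for n in('top','side'):
    im,d,K,V=shot(n,n+'2.png'); np.savez(n+'2.npz',im=im,d=d,K=K,V=V)
a=cv2.imread('pics/top2.png')[130:250,200:400];b=cv2.imread('pics/side2.png')[110:260,180:380]
cv2.imwrite('pics/c2.png',cv2.resize(np.vstack([a,b]),None,fx=2.2,fy=2.2,interpolation=cv2.INTER_CUBIC))
E
```

```text
t 8.8 p [ 0.5376 -0.0802  0.121 ] ang -0.133 tz [-0.001  0.    -1.   ] w 0.256 F [ 1.5  0.5 -3.6] 30.050412118434906
 units [0.01 0.73 2.47] spin 0.007
```

View pics/c2.png

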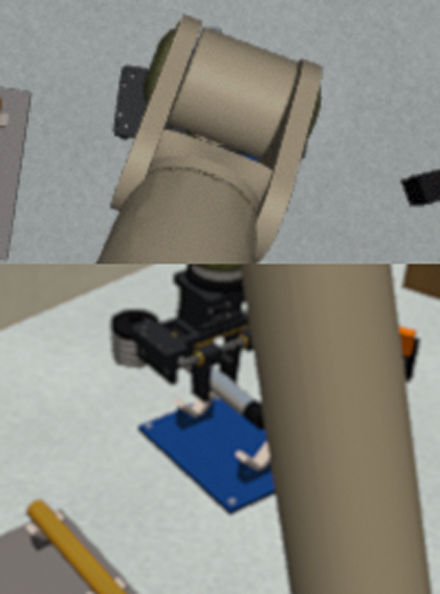

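The spindle is gripped and level, and sits just above the V-blocks, slightly to the +y side. Next: 22 mm across, then lower.

Call:
carry_out([
  {"hand":1,"tx":0.05,"ty":0.25,"tz":0,"spin":0.007},
  {"hand":1,"tx":0,"ty":0.25,"tz":0,"spin":0},
  {"hand":1,"tx":0,"ty":0.24,"tz":0,"spin":0},
  {"hand":1,"tx":0,"ty":0,"tz":0.3,"spin":0},
  {"hand":1,"tx":0,"ty":0,"tz":0.3,"spin":0},
  {"hand":1,"tx":0,"ty":0,"tz":0.3,"spin":0},
  {"hand":1,"tx":0,"ty":0,"tz":0.3,"spin":0},
  {"hand":1,"tx":0,"ty":0,"tz":0.3,"spin":0},
  {"hand":1,"tx":0,"ty":0,"tz":0.3,"spin":0},
  {"hand":1,"tx":0,"ty":0,"tz":0.2,"spin":0},
  {"hand":1,"tx":0,"ty":0,"tz":0.1,"spin":0},
  {"hand":1,"tx":0,"ty":0,"tz":0.1,"spin":0},
  {"hand":1,"tx":0,"ty":0,"tz":0,"spin":0},
  {"hand":1,"tx":0,"ty":0,"tz":0,"spin":0},
])

```text
time: 10.3
tool_pos: [0.5362, -0.1031, 0.0554]
tool_rot: [0.0, 0.998, -0.071, 0.0]
wrist_force: [-0.4, -0.8, -2.6]
gripper_width: 0.259
grip_force: 30.1
```

```bash
python3 - <<'E'
from h import *
go(.536,-.1025,.047,-.14)
E
```

```text
t 10.3 p [ 0.5362 -0.1031  0.0554] ang -0.141 tz [ 0. -0. -1.] w 0.259 F [-0.4 -0.8 -2.6] 30.051345974206924
 units [-0.01 -0.02  0.28] spin -0.001
```

Call:
carry_out([
  {"hand":1,"tx":0,"ty":0,"tz":0.07,"spin":0},
  {"hand":1,"tx":0,"ty":0,"tz":0.07,"spin":0},
  {"hand":1,"tx":0,"ty":0,"tz":0.07,"spin":0},
  {"hand":1,"tx":0,"ty":0,"tz":0.05,"spin":0},
  {"hand":1,"tx":0,"ty":0,"tz":0,"spin":0},
  {"hand":1,"tx":0,"ty":0,"tz":0,"spin":0},
])

```text
time: 10.9
tool_pos: [0.536, -0.103, 0.0474]
tool_rot: [-0.0, 0.998, -0.071, -0.0]
wrist_force: [-0.8, 1.8, -1.8]
gripper_width: 0.257
grip_force: 30.0
```

Call:
carry_out([
  {"hand":1,"tx":0,"ty":0,"tz":0.02,"spin":0},
  {"hand":1,"tx":0,"ty":0,"tz":0,"spin":0},
  {"hand":0.7,"tx":0,"ty":0,"tz":0,"spin":0},
  {"hand":0.6,"tx":0,"ty":0,"tz":0,"spin":0},
  {"hand":0.5,"tx":0,"ty":0,"tz":0,"spin":0},
  {"hand":0.4,"tx":0,"ty":0,"tz":0,"spin":0},
  {"hand":0.4,"tx":0,"ty":0,"tz":0,"spin":0},
  {"hand":0.4,"tx":0,"ty":0,"tz":0,"spin":0},
])

```text
time: 11.7
tool_pos: [0.5361, -0.1031, 0.0468]
tool_rot: [0.0, 0.998, -0.071, 0.0]
wrist_force: [-0.3, -0.0, -0.8]
gripper_width: 0.601
grip_force: 0.0
```

```bash
python3 - <<'E'
from h import *
go(.481,-.367,.18,.325)
E
```

```text
t 11.7 p [ 0.5361 -0.1031  0.0468] ang -0.141 tz [ 0. -0. -1.] w 0.601 F [-0.3 -0.  -0.8] 0.0
 units [-0.58  8.97 -4.44] spin -0.466
```

Call:
carry_out([
  {"hand":0.4,"tx":0,"ty":0,"tz":-0.3,"spin":0},
  {"hand":0.4,"tx":0,"ty":0,"tz":-0.5,"spin":0},
  {"hand":0.4,"tx":0,"ty":0,"tz":-0.6,"spin":0},
  {"hand":0.4,"tx":0,"ty":0,"tz":-0.6,"spin":0},
  {"hand":0.4,"tx":0,"ty":0,"tz":-0.6,"spin":0},
  {"hand":0.4,"tx":0,"ty":0,"tz":-0.6,"spin":0},
  {"hand":0.4,"tx":0,"ty":0,"tz":-0.6,"spin":0},
  {"hand":0.4,"tx":0,"ty":0.4,"tz":-0.6,"spin":0},
  {"hand":0.4,"tx":0,"ty":0.8,"tz":0,"spin":0},
  {"hand":0.4,"tx":0,"ty":0.9,"tz":0,"spin":0},
  {"hand":0.4,"tx":-0.1,"ty":0.9,"tz":0,"spin":0},
  {"hand":0.4,"tx":-0.1,"ty":0.9,"tz":0,"spin":0},
  {"hand":0.4,"tx":-0.1,"ty":0.9,"tz":0,"spin":0},
  {"hand":0.4,"tx":-0.1,"ty":0.9,"tz":0,"spin":0},
  {"hand":0.4,"tx":-0.1,"ty":0.9,"tz":0,"spin":0},
  {"hand":0.4,"tx":-0.1,"ty":0.9,"tz":0,"spin":0},
  {"hand":0.4,"tx":0,"ty":0.9,"tz":0,"spin":0},
  {"hand":0.4,"tx":0,"ty":0.6,"tz":0,"spin":0},
])

```text
time: 13.5
tool_pos: [0.4797, -0.3695, 0.1794]
tool_rot: [0.0, 0.997, -0.071, 0.0]
wrist_force: [0.5, 0.5, -0.2]
gripper_width: 0.599
grip_force: 0.0
```

Call:
carry_out([
  {"hand":0.4,"tx":0,"ty":0,"tz":0,"spin":-0.1},
  {"hand":0.4,"tx":0,"ty":0,"tz":0,"spin":-0.1},
  {"hand":0.4,"tx":0,"ty":0,"tz":0,"spin":-0.1},
  {"hand":0.4,"tx":0,"ty":0,"tz":0,"spin":-0.1},
  {"hand":0.4,"tx":0,"ty":0,"tz":0,"spin":-0.066},
  {"hand":0.4,"tx":0,"ty":0,"tz":0,"spin":0},
  {"hand":0.4,"tx":0,"ty":0,"tz":0,"spin":0},
])

```text
time: 14.2
tool_pos: [0.4803, -0.3677, 0.1791]
tool_rot: [0.0, 0.987, 0.161, 0.0]
wrist_force: [-0.7, -0.5, -0.9]
gripper_width: 0.602
grip_force: 0.0
```

```bash
python3 - <<'E'
from h import *
go(.481,-.367,.085,.325)
for n in('top','side'):
    im,d,K,V=shot(n,n+'3.png'); np.savez(n+'3.npz',im=im,d=d,K=K,V=V)
a=cv2.imread('pics/top3.png')[130:250,230:450];b=cv2.imread('pics/side3.png')[100:250,220:440]
cv2.imwrite('pics/c3.png',cv2.resize(np.vstack([a,b]),None,fx=2.2,fy=2.2,interpolation=cv2.INTER_CUBIC))
E
```

```text
t 14.2 p [ 0.4803 -0.3677  0.1791] ang 0.323 tz [ 0. -0. -1.] w 0.602 F [-0.7 -0.5 -0.9] 0.0
 units [ 0.03 -0.02  3.14] spin -0.002
```

View pics/c3.png

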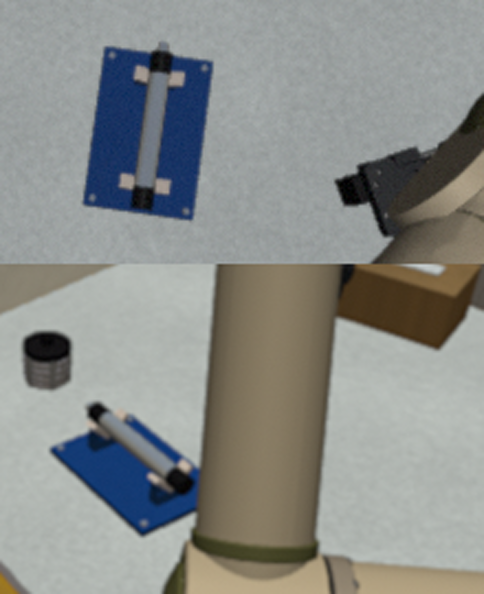

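The spindle lies across both V-blocks and looks centred. The gripper is over the chock.

Call:
carry_out([
  {"hand":0.4,"tx":0.03,"ty":-0.02,"tz":0.4,"spin":0},
  {"hand":0.4,"tx":0,"ty":0,"tz":0.4,"spin":0},
  {"hand":0.4,"tx":0,"ty":0,"tz":0.4,"spin":0},
  {"hand":0.4,"tx":0,"ty":0,"tz":0.4,"spin":0},
  {"hand":0.4,"tx":0,"ty":0,"tz":0.4,"spin":0},
  {"hand":0.4,"tx":0,"ty":0,"tz":0.4,"spin":0},
  {"hand":0.4,"tx":0,"ty":0,"tz":0.3,"spin":0},
  {"hand":0.4,"tx":0,"ty":0,"tz":0.2,"spin":0},
  {"hand":0.4,"tx":0,"ty":0,"tz":0.1,"spin":0},
  {"hand":0.4,"tx":0,"ty":0,"tz":0,"spin":0},
  {"hand":0.4,"tx":0,"ty":0,"tz":0,"spin":0},
])

```text
time: 15.4
tool_pos: [0.481, -0.3672, 0.0893]
tool_rot: [0.0, 0.987, 0.162, 0.0]
wrist_force: [0.4, -0.5, 0.2]
gripper_width: 0.6
grip_force: 0.0
```

```bash
python3 - <<'E'
from h import *
go(.481,-.367,.087,.325)
z=np.load('top3.npz');im,d,K,V=(z[k] for k in('im','d','K','V'))
h=cv2.cvtColor(im,cv2.COLOR_BGR2HSV); v=h[...,2]
blue=(h[...,0]>100)&(h[...,0]<130)&(h[...,1]>120)
print(rect(ray(blob(blue,(255,140,345,245)),.01,K,V)))
for r in((290,148,316,166),(285,212,310,230)):
    b=blob((v<50),r);print(len(b),ray(b,.05,K,V).mean(0).round(4))
E
```

```text
t 15.4 p [ 0.481  -0.3672  0.0893] ang 0.325 tz [ 0.001 -0.001 -1.   ] w 0.6 F [ 0.4 -0.5  0.2] 0.0
 units [ 0.   -0.01  0.08] spin -0.0
(array([ 536.2, -102.1]), 185.8, 126.5, 3.001)
82 [ 0.6137 -0.1126]
88 [ 0.4588 -0.0908]
```

Call:
carry_out([
  {"hand":0.5,"tx":0,"ty":0,"tz":0.07,"spin":0},
  {"hand":0.6,"tx":0,"ty":0,"tz":0,"spin":0},
  {"hand":0.7,"tx":0,"ty":0,"tz":0,"spin":0},
  {"hand":0.8,"tx":0,"ty":0,"tz":0,"spin":0},
  {"hand":1,"tx":0,"ty":0,"tz":0,"spin":0},
  {"hand":1,"tx":0,"ty":0,"tz":0,"spin":0},
  {"hand":1,"tx":0,"ty":0,"tz":0,"spin":0},
  {"hand":1,"tx":0,"ty":0,"tz":0,"spin":0},
  {"hand":1,"tx":0,"ty":0,"tz":0,"spin":0},
], grip_force=30)

```text
time: 16.3
tool_pos: [0.4809, -0.367, 0.0867]
tool_rot: [0.0, 0.987, 0.162, 0.0]
wrist_force: [1.0, -0.9, -0.4]
gripper_width: 0.173
grip_force: 29.9
```

Call:
carry_out([
  {"hand":1,"tx":0,"ty":0,"tz":-0.2,"spin":0},
  {"hand":1,"tx":0,"ty":0,"tz":-0.4,"spin":0},
  {"hand":1,"tx":0,"ty":0,"tz":-0.6,"spin":0},
  {"hand":1,"tx":0,"ty":0,"tz":-0.6,"spin":0},
  {"hand":1,"tx":0,"ty":0,"tz":-0.6,"spin":0},
  {"hand":1,"tx":0,"ty":0,"tz":-0.6,"spin":0},
  {"hand":1,"tx":0,"ty":0,"tz":-0.4,"spin":0},
  {"hand":1,"tx":0,"ty":0,"tz":0,"spin":0.1},
  {"hand":1,"tx":0,"ty":0,"tz":0,"spin":0.1},
  {"hand":1,"tx":0,"ty":0,"tz":0,"spin":0.1},
  {"hand":1,"tx":0,"ty":0,"tz":0,"spin":0.1},
  {"hand":1,"tx":0,"ty":0,"tz":0,"spin":0.065},
  {"hand":1,"tx":0,"ty":0,"tz":0,"spin":0},
  {"hand":1,"tx":0,"ty":0,"tz":0,"spin":0},
])

```text
time: 17.7
tool_pos: [0.4808, -0.3669, 0.1889]
tool_rot: [-0.0, 0.998, -0.069, -0.0]
wrist_force: [0.6, 0.0, -1.8]
gripper_width: 0.178
grip_force: 29.9
```

```bash
python3 - <<'E'
from h import *
go(.536,-.1025,.19,-.14)
E
```

```text
t 17.7 p [ 0.4808 -0.3669  0.1889] ang -0.138 tz [-0.  0. -1.] w 0.178 F [ 0.6  0.  -1.8] 29.945580940693617
 units [ 0.61 -8.98 -0.04] spin 0.002
```

Call:
carry_out([
  {"hand":1,"tx":0.1,"ty":-0.4,"tz":0,"spin":0},
  {"hand":1,"tx":0.1,"ty":-0.7,"tz":0,"spin":0},
  {"hand":1,"tx":0.1,"ty":-0.8,"tz":0,"spin":0},
  {"hand":1,"tx":0.1,"ty":-0.8,"tz":0,"spin":0},
  {"hand":1,"tx":0.1,"ty":-0.8,"tz":0,"spin":0},
  {"hand":1,"tx":0.1,"ty":-0.8,"tz":0,"spin":0},
  {"hand":1,"tx":0,"ty":-0.8,"tz":0,"spin":0},
  {"hand":1,"tx":0,"ty":-0.8,"tz":0,"spin":0},
  {"hand":1,"tx":0,"ty":-0.8,"tz":0,"spin":0},
  {"hand":1,"tx":0,"ty":-0.8,"tz":0,"spin":0},
  {"hand":1,"tx":0,"ty":-0.6,"tz":0,"spin":0},
  {"hand":1,"tx":0,"ty":-0.5,"tz":0,"spin":0},
  {"hand":1,"tx":0,"ty":-0.3,"tz":0,"spin":0},
  {"hand":1,"tx":0,"ty":-0.1,"tz":0,"spin":0},
  {"hand":1,"tx":0,"ty":0,"tz":0,"spin":0},
  {"hand":1,"tx":0,"ty":0,"tz":0,"spin":0},
])

```text
time: 19.3
tool_pos: [0.5364, -0.1027, 0.1887]
tool_rot: [0.0, 0.998, -0.07, -0.0]
wrist_force: [-0.4, -0.2, -2.6]
gripper_width: 0.181
grip_force: 29.9
```

```bash
python3 - <<'E'
from h import *
go(.536,-.1025,.0967,-.14)
im,d,K,V=shot('side','side4.png'); np.savez('side4.npz',im=im,d=d,K=K,V=V)
cv2.imwrite('pics/c4.png',cv2.resize(im[80:240,200:380],None,fx=3.3,fy=3.3,interpolation=cv2.INTER_CUBIC))
E
```

```text
t 19.3 p [ 0.5364 -0.1027  0.1887] ang -0.141 tz [-0. -0. -1.] w 0.181 F [-0.4 -0.2 -2.6] 29.945556563325226
 units [-0.01 -0.01  3.07] spin -0.001
```

View pics/c4.png

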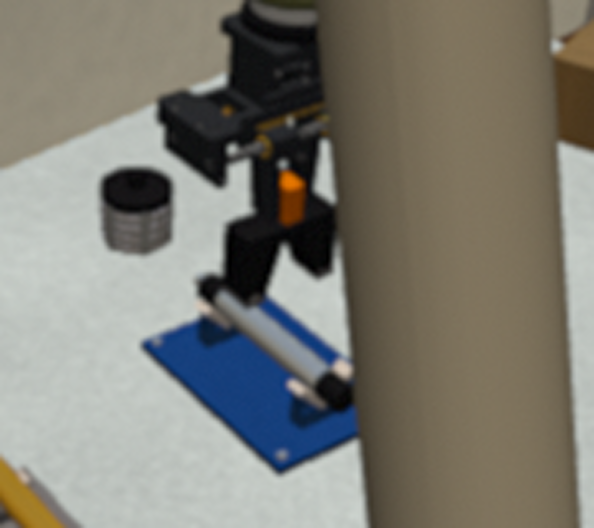

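The chock hangs upright and square above the middle of the spindle, with its arch open along the bar. I'll lower it in stages.

Call:
carry_out([
  {"hand":1,"tx":0,"ty":0,"tz":0.3,"spin":0},
  {"hand":1,"tx":0,"ty":0,"tz":0.3,"spin":0},
  {"hand":1,"tx":0,"ty":0,"tz":0.3,"spin":0},
  {"hand":1,"tx":0,"ty":0,"tz":0.3,"spin":0},
  {"hand":1,"tx":0,"ty":0,"tz":0.3,"spin":0},
  {"hand":1,"tx":0,"ty":0,"tz":0.3,"spin":0},
  {"hand":1,"tx":0,"ty":0,"tz":0.2,"spin":0},
  {"hand":1,"tx":0,"ty":0,"tz":0.1,"spin":0},
  {"hand":1,"tx":0,"ty":0,"tz":0,"spin":0},
  {"hand":1,"tx":0,"ty":0,"tz":0,"spin":0},
], grip_force=30)

```text
time: 20.35
tool_pos: [0.5366, -0.1022, 0.126]
tool_rot: [0.0, 0.998, -0.07, 0.0]
wrist_force: [0.3, -0.5, -1.7]
gripper_width: 0.179
grip_force: 29.9
```

Call:
carry_out([
  {"hand":1,"tx":0,"ty":0,"tz":0.1,"spin":0},
  {"hand":1,"tx":0,"ty":0,"tz":0.1,"spin":0},
  {"hand":1,"tx":0,"ty":0,"tz":0.1,"spin":0},
  {"hand":1,"tx":0,"ty":0,"tz":0.1,"spin":0},
  {"hand":1,"tx":0,"ty":0,"tz":0.1,"spin":0},
  {"hand":1,"tx":0,"ty":0,"tz":0.1,"spin":0},
  {"hand":1,"tx":0,"ty":0,"tz":0.1,"spin":0},
  {"hand":1,"tx":0,"ty":0,"tz":0.1,"spin":0},
  {"hand":1,"tx":0,"ty":0,"tz":0,"spin":0},
  {"hand":1,"tx":0,"ty":0,"tz":0,"spin":0},
])

```text
time: 21.35
tool_pos: [0.5364, -0.1022, 0.1017]
tool_rot: [-0.0, 0.998, -0.07, 0.0]
wrist_force: [-0.4, 0.1, -1.9]
gripper_width: 0.176
grip_force: 29.9
```

No side load. The last 5 mm:

Call:
carry_out([
  {"hand":1,"tx":0,"ty":0,"tz":0.05,"spin":0},
  {"hand":1,"tx":0,"ty":0,"tz":0.05,"spin":0},
  {"hand":1,"tx":0,"ty":0,"tz":0.05,"spin":0},
  {"hand":1,"tx":0,"ty":0,"tz":0.02,"spin":0},
  {"hand":1,"tx":0,"ty":0,"tz":0,"spin":0},
  {"hand":1,"tx":0,"ty":0,"tz":0,"spin":0},
])

```text
time: 21.95
tool_pos: [0.5365, -0.1022, 0.0967]
tool_rot: [0.0, 0.998, -0.07, 0.0]
wrist_force: [-0.2, -0.2, -1.1]
gripper_width: 0.18
grip_force: 29.9
```

Call:
carry_out([
  {"hand":1,"tx":0,"ty":0,"tz":0.02,"spin":0},
  {"hand":1,"tx":0,"ty":0,"tz":0,"spin":0},
  {"hand":0.75,"tx":0,"ty":0,"tz":0,"spin":0},
  {"hand":0.65,"tx":0,"ty":0,"tz":0,"spin":0},
  {"hand":0.55,"tx":0,"ty":0,"tz":0,"spin":0},
  {"hand":0.5,"tx":0,"ty":0,"tz":0,"spin":0},
  {"hand":0.5,"tx":0,"ty":0,"tz":0,"spin":0},
  {"hand":0.5,"tx":0,"ty":0,"tz":-0.1,"spin":0},
  {"hand":0.5,"tx":0,"ty":0,"tz":-0.3,"spin":0},
  {"hand":0.5,"tx":0,"ty":0,"tz":-0.5,"spin":0},
  {"hand":0.5,"tx":0,"ty":0,"tz":-0.6,"spin":0},
  {"hand":0.5,"tx":0,"ty":0,"tz":-0.6,"spin":0},
  {"hand":0.5,"tx":0,"ty":0,"tz":-0.6,"spin":0},
  {"hand":0.5,"tx":0,"ty":0,"tz":-0.6,"spin":0},
])

```text
time: 23.35
tool_pos: [0.5364, -0.1021, 0.1966]
tool_rot: [0.0, 0.998, -0.07, 0.0]
wrist_force: [-0.1, 0.3, -0.1]
gripper_width: 0.498
grip_force: 0.0
```

Call:
carry_out([
  {"hand":0.5,"tx":0,"ty":0.4,"tz":0,"spin":0},
  {"hand":0.5,"tx":0,"ty":0.8,"tz":0,"spin":0},
  {"hand":0.5,"tx":0,"ty":0.8,"tz":0,"spin":0},
  {"hand":0.5,"tx":0,"ty":0.8,"tz":0,"spin":0},
  {"hand":0.5,"tx":0,"ty":0.8,"tz":0,"spin":0},
  {"hand":0.5,"tx":0,"ty":0.8,"tz":0,"spin":0},
  {"hand":0.5,"tx":0,"ty":0.8,"tz":0,"spin":0},
  {"hand":0.5,"tx":0,"ty":0.8,"tz":0,"spin":0},
  {"hand":0.5,"tx":0,"ty":0.8,"tz":0,"spin":0},
  {"hand":0.5,"tx":0,"ty":0.8,"tz":0,"spin":0},
  {"hand":0.5,"tx":0,"ty":0.4,"tz":0,"spin":0},
  {"hand":0.5,"tx":0,"ty":0,"tz":0,"spin":0},
  {"hand":0.5,"tx":0,"ty":0,"tz":0,"spin":0},
])

```text
time: 24.65
tool_pos: [0.5028, -0.3393, 0.1947]
tool_rot: [-0.0, 0.998, -0.07, -0.0]
wrist_force: [0.4, 0.2, -0.5]
gripper_width: 0.5
grip_force: 0.0
```

```bash
python3 - <<'E'
from h import *
go(.536,-.1025,.0967,-.14)
im,d,K,V=shot('top','top5.png')
h=cv2.cvtColor(im,cv2.COLOR_BGR2HSV); v=h[...,2]
o=blob((h[...,0]<25)&(h[...,1]>150)&(v>120),(260,150,340,240));print('grip',rect(ray(o,.104,K,V)),np.median(pts(d,K,V)[o[:,1],o[:,0]],0).round(4))
for r in((290,148,316,166),(285,212,310,230)):
    b=blob((v<50),r);print(len(b),ray(b,.05,K,V).mean(0).round(4))
s=shot('side','side5.png')[0]
cv2.imwrite('pics/c5.png',cv2.resize(np.vstack([im[140:240,230:400],s[120:240,210:380]]),None,fx=2.6,fy=2.6,interpolation=cv2.INTER_CUBIC))
E
```

```text
t 24.65 p [ 0.5028 -0.3393  0.1947] ang -0.14 tz [-0.     0.001 -1.   ] w 0.5 F [ 0.4  0.2 -0.5] 0.0
 units [-0.   -7.97  3.27] spin -0.0
grip (array([ 536. , -101.7]), 26.3, 14.2, 3.134) [ 0.5361 -0.1018  0.1039]
81 [ 0.6135 -0.1126]
88 [ 0.4587 -0.091 ]
```

View pics/c5.png

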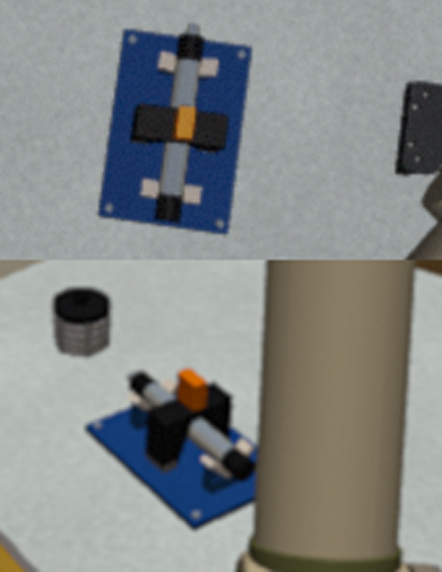

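The chock stands upright astride the seated spindle. Its grip top is at 104 mm, so its centre is at 88 mm, and the arm is clear. Handing in.

```bash
python3 -c "
from bench import *
print(hand_in())"
```

```text
the job is handed in; nothing more can be done
None
```

I handed the job in at about 25 s on the robot's clock: the last pictures show the spindle seated in both V-blocks and the chock upright astride it with its feet on the deck, both released and the arm clear; hand_in() returned no verdict.

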